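Vent the desiccator, break its lid seal and hold it ajar

ROBOT

A 7-joint arm with a two-finger parallel gripper is mounted at the origin on the work surface. World frame = base frame: x ahead of the robot, y to its left, z up, the work surface at z = 0. Lengths are in m, angles in rad, forces in N, time in s.
With the tool pointing down it reaches from about 0.35 to 0.775 m from the base axis. Payload 3.1 kg.
Tool frame: the origin (TCP) lies midway between the tips of the shut fingers; the grasp point (between the pads) lies 19 mm behind it (robot.tcp_to_grasp is the distance from the TCP to the grasp point, in m); z points along the fingers, y is the direction in which the jaws open and shut (so a half turn about z gives the same grasp; the last joint's range is limited). The gripper opens to 85 mm and grips with 20 to 120 N. Pads are 22 mm wide; open, the fingers measure 114 mm over their backs; the gripper's body (76 mm by 85 mm) begins 54 mm behind the grasp point. The pads swing forward as they close: fully open they stand 13 mm farther back than shut.
Start: joints at [-1.29, 0.311, 0.014, 1.512, -0.004, 1.319, -0.027], TCP at [0.174, 0.522, 0.231] pointing down, gripper open.
Joint ranges: [-2.7, 2.7], [-0.3, 1.91], [-1.27, 1.3], [0.12, 2.57], [-1.44, 4.58], [0.2, 2.03], [-3.05, 3.05]. Speed limits (rad/s): [2.79, 2.79, 3.14, 3.14, 3.14, 3.14, 3.14].

INTERFACE

Orientations are given as a 3x3 rotation matrix whose columns are the frame's x, y, z axes.
In Python, from rig import state, eyes, robot gives the robot as it stands.
- The arm moves only by the tool arm_command, never from a script. Its argument "series" is a list that holds one entry, the list of rows, each a list of 7 numbers: the shift along the tool's x, y, z in m, then the turn, a rotation vector about the tool's x, y, z in rad, then the finger opening in m, from 0 to 0.0854. In form: [[[tx, ty, tz, rx, ry, rz, claw], ...]]. A call has 1 to 12 rows; each row shifts and turns the commanded pose from where the row before left it, along the tool's axes as they then stand; what a row does not reach is not made up. A row lasts 1/10 s, in which the tool goes at most 50 mm and 8.59 degrees, less where a joint would pass 70% of its speed; a pose out of reach is approached as far as the arm can. A call is refused whole if a number of a shift passes 0.05 or a number of a turn 0.15, either way. A call with a gripper value outside its range is refused whole. The fingers move at their own pace and stop on an object; "force" is the grip in N (left out, the last holds). Time passes only in rows, so rows that do not move let the fingers close. It gives the time, the measured TCP pose, the force and the opening at its end, in the units of the state.
- state(): the state, without advancing time (a new reading comes with each control period).
- eyes.camera(name): name is "scene" or "top"; returns (picture, depth): 420x560x3 uint8, red, green, blue; 420x560 float32, m along the optical axis (not along the pixel's ray), 0 where there is no reading.
- eyes.camera_info(name): a dict with "K" (3x3 intrinsics, pixels), "D" ([k1, k2, p1, p2, k3] as OpenCV has them; the pictures are not rectified), "view" (4x4, takes a point from world to camera coordinates). Camera axes: x right, y up, looking along -z (the intrinsics and any distortion apply to the point x, -y, -z); pixel columns grow to the right and rows downward; lengths in m; the calibration is good to about 2 mm. A picture is of the moment at which its call begins. camera_info takes no time and is no camera call.
- robot.job_done(): hands the job in, once; it reports no verdict.
The state is a dict: "time": time; "joint_pos": joint angles; "joint_vel": joint speeds; "effort": joint torques, N m; "tcp_pos": TCP position; "orientation": TCP orientation; "wrist_force": force on the tool from outside, world axes, zero at the start; "ft_torque": the same for the moment, N m; "opening": finger opening in m.
Only numpy, scipy, OpenCV 4.12 (cv2) and the standard library are available. Lean on these libraries where they do the work, as an engineer would, in place of code of your own. Each camera call takes 0.05 s, during which the arm holds its last target.

TASK

Vent the desiccator box: turn the red lever of the vent valve to 60 degrees, the wide green mark on its dial, and leave it there. Then take the black bar handle of the blue-framed lid, pull the lid free of its sticky gasket without letting it jump wide open, and hold its front edge about 3 cm open. Finish while still holding the lid ajar by the handle; leave everything else on the bench where it stands.

Things in the scene. Friction and masses are not known exactly. Their poses are not given: they have to be found in the camera images.
- vent_valve: Fixed vent valve, left or right of the desiccator: white post, white dial 200 mm across, its top 112 mm above the bench. Origin: on the bench, on the post's axis, which is the lever's vertical turning axis. In its frame (z up, directions anticlockwise from +x seen from above) ticks lie every 15 degrees from 135 (lever angle 0) to 225 (lever angle 90); the wide green mark (lever angle 60) lies at 195.
- vent_lever (a joint): Angle of the valve's red lever in rad, 0 to 1.571; grows anticlockwise seen from above; the green mark is 1.047 (60 degrees). The lever arm is a flat red bar 14 mm wide, its top 130 mm above the bench; it turns stiffly (about 2.7 N at the knob) and stays where it is left.
- lever_knob (a point): Grip point of the lever: on the axis of the upright red round knob at the lever's end, 75 mm from the turning axis and 156 mm above the bench. The knob is 22 mm in diameter and stands from 130 to 172 mm above the bench.
- desiccator: Clear-walled desiccator box with aluminium edges, fixed to the bench, 240 x 240 mm and 130 mm high on a 260 x 260 mm white foot. Origin: centre of its underside; z up, -x is its front (towards the robot), +x the lid's hinge side.
- lid (a joint): Opening angle of the lid in rad: 0 shut, 0.40 at the stop. Blue-framed 240 x 240 x 14 mm lid, 0.7 to 0.95 kg, hinged along its rear edge: its front edge, 240 mm from the hinge, is 30 mm open at 0.125 rad. The gasket sticks: some 18 to 21 N up at the handle starts it, then the pull needed falls within 15 mm of opening to about 4 to 7 N. Let go, it sinks back onto the gasket.
- lid_hinge (a point): Point on the lid's hinge axis, at the middle of the rear edge, 130 mm above the bench. The axis runs along the desiccator's y.
- lid_handle (a point): Black round bar handle on the lid near its front edge, 14 mm in diameter, 100 mm long, on two steel posts at its ends. This point: middle of the bar; its y runs along the bar. With the lid shut it lies 215 mm in front of the hinge axis (towards the desiccator's -x), 54 mm above the hinge axis, 40 mm above the lid's top and 185 mm above the bench. It is turned with the lid.
- stirrer: White hotplate stirrer 160 x 130 x 80 mm, fixed, on the other side of the desiccator from the valve. Origin: centre of its underside.
- beaker: Glass beaker, 72 mm wide, 85 mm high, loose on the stirrer's plate. Origin: centre of its underside. Leave it where it is.
- bottle_clear: Clear glass bottle with black cap, 68 mm wide, 170 mm high, loose. Origin: centre of its underside. Leave it where it is.
- bottle_amber: Amber bottle with red cap, 68 mm wide, 150 mm high, loose. Origin: centre of its underside. Leave it where it is.
- tweezers: Steel tweezers 130 mm long, lying loose on the bench in front of the desiccator. Origin: centre of the underside. Leave it where it is.
- petri_dish: Glass dish, 90 mm wide, 16 mm high, loose. Origin: centre of its underside. Leave it where it is.
- coupon_tray: Small blue tray 80 x 110 x 18 mm with metal coupons, loose. Origin: centre of its underside. Leave it where it is.
Not all that is in view belongs to the job. Leave any pink look-alike of the vent_valve alone.

How it is judged:
On the way, in this order (a step that is already met when the one before it is completed fails the run):
1. the vent lever is on the 60 degree mark while the lid is still shut (value of joint vent_lever between 0.942 and 1.152 rad and value of joint lid below 0.02 rad), for 0.2 s.
2. the lid has come free of its gasket, in the fingers, with the valve still vented (value of joint vent_lever between 0.942 and 1.152 rad and value of joint lid above 0.075 rad and contact force between the fingers and lid above 1 N), for 0.1 s.
At the end, for the whole second after the job is handed in: The vent lever stands at 60 degrees, within 6 degrees; the lid's front edge is held 20 to 40 mm open (0.083 to 0.167 rad), at rest, with the fingers still holding it; no loose thing has been moved more than 30 mm and the lid was never more than 60 mm open (value of joint vent_lever between 0.942 and 1.152 rad and value of joint lid between 0.083 and 0.167 rad and velocity of joint lid between -0.05 and 0.05 rad/s and contact force between the fingers and lid above 1 N); the arm keeps its last pose, push and grip.
It fails at once if the lid jumps wide open (front edge more than 60 mm) (value of joint lid above 0.25 rad).
It fails at once if a bystander is moved more than 30 mm (distance of any of beaker, bottle_clear, bottle_amber, tweezers, petri_dish, coupon_tray from where it was at the start of the episode above 0.03 m).
It also fails if it takes over 45 s, if anything falls off the work surface, if the arm or the gripper's body presses on something with over 40 N, if the wrist force passes 120 N, or if a joint passes its speed limit or range.

## Working session

There is one attempt and no reset: what is moved stays moved. The work goes in short steps, Python scripts to look and compute and a tool call to move; the robot and the scene stay as the last step left them, time stands still between calls to the robot, and variables do not carry over. Pictures are saved under pics/ and viewed, and the job is handed in when it is done.

Besides the shell and the picture viewer there is one more tool, called after ">>>" by a JSON object that holds its "op" and its "data". arm_command: Moves the arm, as the interface text tells. Its arguments: {"type":"object","properties":{"series":{"type":"array","items":{"type":"array","items":{"type":"array","items":{"type":"number"}}}},"force":{"type":"number"}},"required":["series"]}

```bash
ls; mkdir -p pics; python3 - <<'E'
from rig import state, eyes, robot
import cv2, numpy as np
s=state(); print(s)
for n in ("scene","top"):
    p,d=eyes.camera(n); cv2.imwrite(f"pics/{n}0.png",p[:,:,::-1]); np.save(f"pics/{n}0.npy",d)
    i=eyes.camera_info(n); print(n,i)
E
```

```text
pics
{'time': 0.0, 'joint_pos': array([-1.2897018 ,  0.31171673,  0.0139815 ,  1.51305333, -0.0044316 ,
        1.31918763, -0.02720257]), 'joint_vel': array([-0.0007513 , -0.00174057,  0.00121544,  0.00138846,  0.00067962,
        0.00148162, -0.00120294]), 'effort': array([ 1.06785951e-04, -3.79912841e+01,  1.46129583e-01, -2.30591512e+01,
        1.21679922e-02,  1.35080534e-02, -1.26764242e-06]), 'tcp_pos': array([0.17421302, 0.5209163 , 0.23022744]), 'orientation': array([[-9.48376875e-01,  3.17144824e-01, -6.81274018e-04],
       [ 3.17145550e-01,  9.48374249e-01, -2.23247297e-03],
       [-6.19145110e-05, -2.33328876e-03, -9.99997276e-01]]), 'wrist_force': array([-0.78832857, -0.39568951, -0.33411332]), 'ft_torque': array([ 0.04512773, -0.01210702,  0.01110301]), 'opening': 0.08550357275671612}
scene {'K': array([[397.44940635,   0.        , 282.27661052],
       [  0.        , 397.44940635, 208.74712045],
       [  0.        ,   0.        ,   1.        ]]), 'D': array([-0.01286557,  0.        ,  0.        ,  0.        ,  0.        ]), 'view': array([[-0.50651256,  0.86221601, -0.0053454 ,  0.21126745],
       [-0.68114454, -0.39632483,  0.61560437,  0.24319331],
       [ 0.52866543,  0.31545234,  0.78803723, -1.44150438],
       [ 0.        ,  0.        ,  0.        ,  1.        ]])}
top {'K': array([[541.34259005,   0.        , 277.75776567],
       [  0.        , 541.34259005, 211.60815982],
       [  0.        ,   0.        ,   1.        ]]), 'D': array([0.00986438, 0.        , 0.        , 0.        , 0.        ]), 'view': array([[ 8.99175998e-03, -9.99959202e-01,  8.61498115e-04,
         1.61972969e-02],
       [ 9.85488837e-01,  9.00767143e-03,  1.69501072e-01,
        -5.08213725e-01],
       [-1.69501917e-01, -6.75116181e-04,  9.85529626e-01,
        -1.63171912e+00],
       [ 0.00000000e+00,  0.00000000e+00,  0.00000000e+00,
         1.00000000e+00]])}
```

View pics/scene0.png

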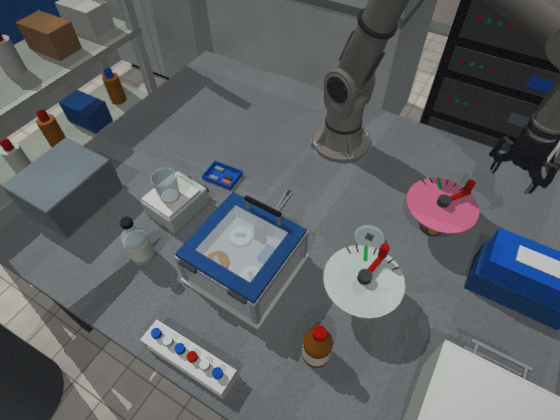

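View pics/top0.png

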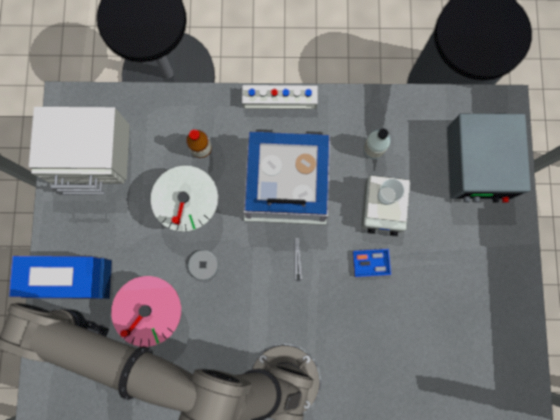

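```bash
cat > h.py <<'E'
import cv2, numpy as np
from rig import state, eyes, robot
def ray(n,u,v):
    i=eyes.camera_info(n); V=i['view']; R=V[:3,:3]; t=V[:3,3]
    q=cv2.undistortPoints(np.array([[[u,v]]],float),i['K'],i['D'])[0,0]
    d=R.T@np.array([q[0],-q[1],-1.0]); return -R.T@t,d
def onz(n,u,v,z):
    o,d=ray(n,u,v); return o+d*(z-o[2])/d[2]
def proj(n,P):
    i=eyes.camera_info(n); V=i['view']; c=(V[:3,:3]@np.array(P,float).T).T+V[:3,3]
    c=c*[1,-1,-1]
    return cv2.projectPoints(c.reshape(-1,1,3),np.zeros(3),np.zeros(3),i['K'],i['D'])[0][:,0]
def crop(img,name,u0,v0,u1,v1,k):
    c=cv2.resize(img[v0:v1,u0:u1],None,fx=k,fy=k,interpolation=cv2.INTER_CUBIC); cv2.imwrite(name,c)
E
python3 - <<'E'
from h import *
a=cv2.imread('pics/top0.png'); b=cv2.imread('pics/scene0.png')
crop(a,'pics/c1.png',145,160,225,240,7)
crop(a,'pics/c2.png',240,125,340,225,6)
crop(b,'pics/c3.png',315,230,415,320,7)
crop(b,'pics/c4.png',170,180,315,320,5)
E
```

```text
(no output)
```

View pics/c1.png

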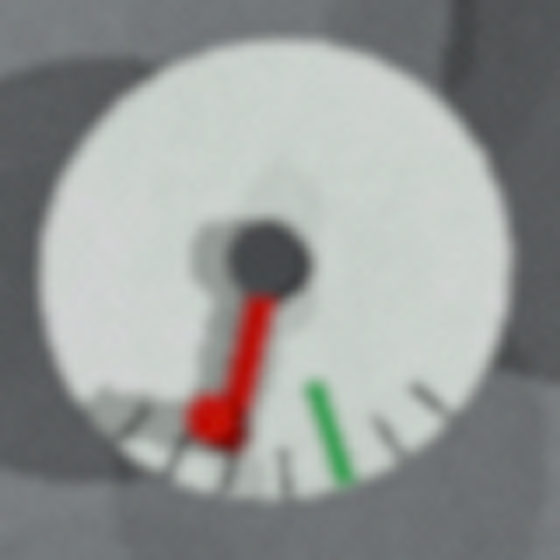

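View pics/c2.png

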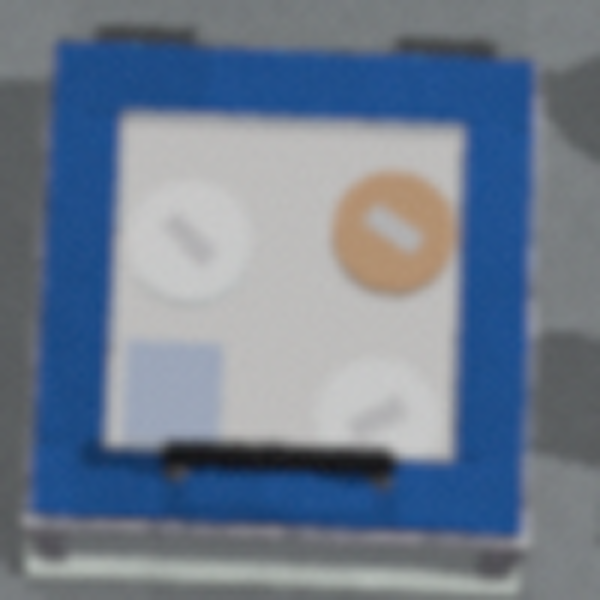

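View pics/c3.png

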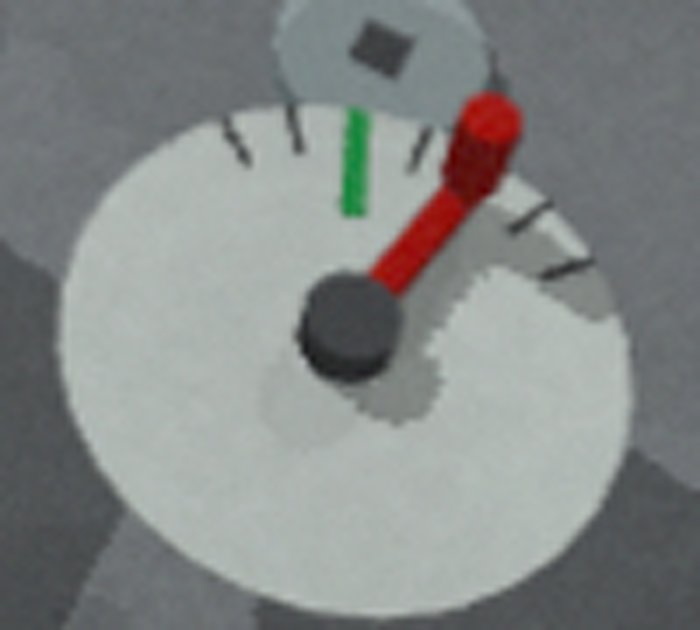

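View pics/c4.png

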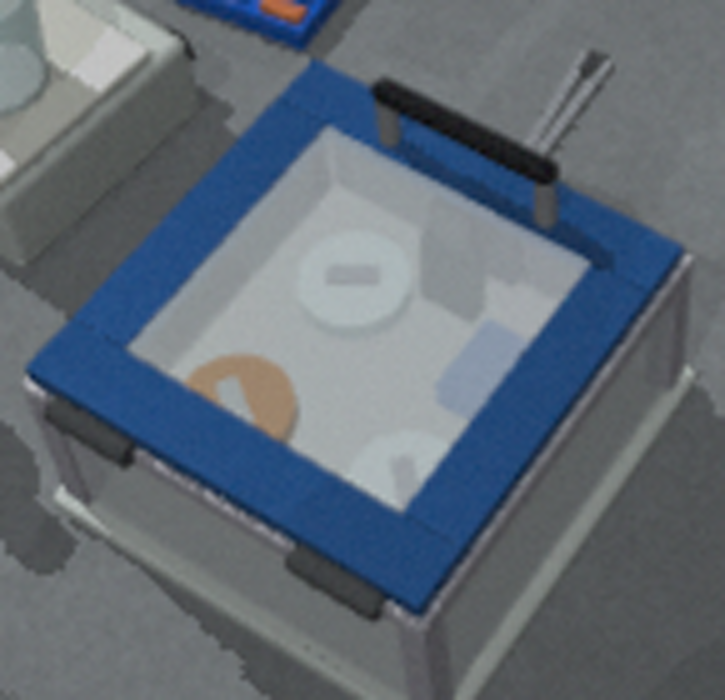

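```bash
python3 - <<'E'
from h import *
def px(x,y,u,v,k): return (x+.5)/k-.5+u,(y+.5)/k-.5+v
c1=lambda x,y,z:onz('top',*px(x,y,145,160,7),z)
c2=lambda x,y,z:onz('top',*px(x,y,240,125,6),z)
c3=lambda x,y,z:onz('scene',*px(x,y,315,230,7),z)
c4=lambda x,y,z:onz('scene',*px(x,y,170,180,5),z)
np.set_printoptions(precision=4,suppress=True)
# dial centers by ellipse extents
c=c1(276,269,.112); print('dial top',c)
for f,pts in ((c1,[(40,270),(512,270),(276,38),(276,500)]),(c3,[(60,330),(632,395),(310,103),(380,617)])):
    P=np.array([f(*p,.112) for p in pts])[:,:2]; 
    A=np.c_[2*P,np.ones(4)]; s=np.linalg.lstsq(A,(P**2).sum(1),rcond=None)[0]; print('circle',s[:2],np.sqrt(s[2]+s[:2]@s[:2]))
def ang(p,q): d=q-p; return np.degrees(np.arctan2(d[1],d[0]))
print('green top',ang(c1(316,382,.112),c1(345,483,.112)),ang(c,c1(345,483,.112)),ang(c,c1(316,382,.112)))
print('green sc',ang(c3(353,215,.112),c3(357,110,.112)))
print('cap', c1(269,261,.14), c3(352,313,.14))
print('knob top',c1(214,416,.172),c3(493,118,.172))
e=[c2(165,455,.185),c2(393,463,.185)];print('handle top',e,sum(e)/2,ang(*e))
e=[c4(377,90,.185),c4(555,172,.185)];print('handle sc',e,sum(e)/2,ang(*e))
L=[c2(57,43,.144),c2(535,62,.144),c2(33,515,.144),c2(520,533,.144)]
print('lid',L,sum(L)/4,ang(L[1],L[0]),ang(L[3],L[2]),ang(L[2],L[0]),ang(L[3],L[1]), np.linalg.norm(L[0]-L[1]),np.linalg.norm(L[0]-L[2]))
E
```

```text
dial top [0.5348 0.3003 0.112 ]
circle [0.5359 0.3002] 0.10023796120644984
circle [0.5349 0.3018] 0.09985960062289745
green top -162.2277059746749 -160.42232587108344 -158.85615557253817
green sc -158.69605695564567
cap [0.5327 0.2983 0.14  ] [0.5386 0.3017 0.14  ]
knob top [0.4619 0.3125 0.172 ] [0.4625 0.3163 0.172 ]
handle top [array([0.5156, 0.0513, 0.185 ]), array([ 0.5128, -0.0566,  0.185 ])] [ 0.5142 -0.0026  0.185 ] -91.5217032405346
handle sc [array([ 0.5136, -0.0555,  0.185 ]), array([0.5132, 0.0526, 0.185 ])] [ 0.5134 -0.0014  0.185 ] 90.24371932146043
lid [array([0.7315, 0.1084, 0.144 ]), array([ 0.7238, -0.129 ,  0.144 ]), array([0.4934, 0.1157, 0.144 ]), array([ 0.4867, -0.1201,  0.144 ])] [ 0.6088 -0.0063  0.144 ] 88.15990579904084 88.37589035942771 -1.7722400728232903 -2.145099121550354 0.2375035040694841 0.2381887534860564
```

```bash
cat >> h.py <<'E'
np.set_printoptions(precision=4,suppress=True)
def rep(target=None,yaw=None):
    s=state(); R=s['orientation']; p=s['tcp_pos']; y=np.degrees(np.arctan2(R[1,1],R[0,1]))
    print('t',s['time'],'p',p,'yaw',y,'z',R[:,2],'F',s['wrist_force'],'T',s['ft_torque'],'open',s['opening']); print('q',s['joint_pos'])
    if yaw is not None:
        dy=np.radians(yaw-y); print('rz',-dy)
        a=np.radians(yaw); Y=np.array([np.cos(a),np.sin(a),0]); Z=np.array([0,0,-1.]); R=np.c_[np.cross(Y,Z),Y,Z]
    if target is not None: print('shift in tool (after turn)',R.T@(np.array(target)-p))
E
python3 - <<'E'
from h import *
rep([.462,.3145,.25],80)
a=cv2.imread('pics/top0.png')
def px(x,y,u,v,k): return (x+.5)/k-.5+u,(y+.5)/k-.5+v
c=np.array([.535,.301])
for p in [(130,420),(178,465),(233,475),(286,470),(331,433),(390,435),(430,398)]:
    q=onz('top',*px(*p,145,160,7),.112)[:2]-c; print(np.degrees(np.arctan2(q[1],q[0]))%360)
E
```

```text
t 0.1 p [0.1743 0.521  0.2303] yaw 71.50954368133533 z [-0.0006 -0.0021 -1.    ] F [-0.5232 -0.3182 -0.1464] T [-0.0064  0.0474  0.0142] open 0.08560276090514721
q [-1.2897  0.3117  0.014   1.5129 -0.0044  1.3192 -0.0272]
rz -0.14818641775745536
shift in tool (after turn) [-0.3192 -0.1534 -0.0197]
138.39725836192036
156.24452674985798
171.06153718920794
185.46159946403455
200.70285678215396
215.93712082337768
230.92520678096807
```

>>> {"op": "arm_command", "data": {"series": [[[0,0,-0.02,0,0,-0.148,0.0854],[-0.04,-0.0192,0,0,0,0,0.0854],[-0.04,-0.0192,0,0,0,0,0.0854],[-0.04,-0.0192,0,0,0,0,0.0854],[-0.04,-0.0192,0,0,0,0,0.0854],[-0.04,-0.0192,0,0,0,0,0.0854],[-0.04,-0.0192,0,0,0,0,0.0854],[-0.04,-0.0192,0,0,0,0,0.0854],[-0.039,-0.019,0,0,0,0,0.0854],[0,0,0,0,0,0,0.0854],[0,0,0,0,0,0,0.0854]]], "force": 40}}

```text
time: 1.2
tcp_pos: [0.4625, 0.3137, 0.2506]
orientation: [[-0.984, 0.177, -0.001], [0.177, 0.984, -0.001], [0.001, -0.001, -1.0]]
wrist_force: [-0.2, 1.0, 0.2]
opening: 0.0854
```

```bash
python3 - <<'E'
from h import *
rep([.462,.3145,.137],80)
p,d=eyes.camera('scene'); crop(p[:,:,::-1],'pics/s1.png',300,130,460,320,3)
E
```

```text
t 1.2 p [0.4625 0.3137 0.2506] yaw 79.78636001300765 z [-0.0013 -0.0008 -1.    ] F [-0.2338  0.9882  0.1557] T [-0.0078  0.0774  0.0199] open 0.08538700416755485
q [-0.7703  0.3217  0.1939  1.4557 -0.0622  1.3718  0.8189]
rz -0.00372872118693433
shift in tool (after turn) [0.0006 0.0007 0.1136]
```

View pics/s1.png

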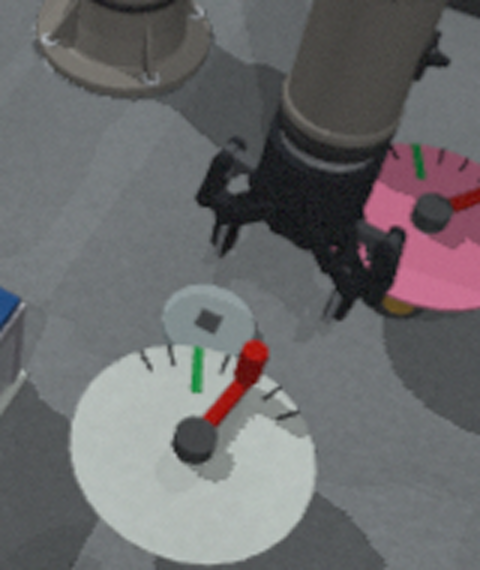

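The open gripper hovers over the white valve's knob (crop 255,355), with the fingers on either side of it. I'll go down and grip the knob.

>>> {"op": "arm_command", "data": {"series": [[[0,0,0.03,0,0,0,0.0854],[0,0,0.03,0,0,0,0.0854],[0,0,0.03,0,0,0,0.0854],[0,0,0.023,0,0,0,0.0854],[0,0,0,0,0,0,0.0854],[0,0,0,0,0,0,0.0],[0,0,0,0,0,0,0.0],[0,0,0,0,0,0,0.0],[0,0,0,0,0,0,0.0],[0,0,0,0,0,0,0.0],[0,0,0,0,0,0,0.0],[0,0,0,0,0,0,0.0]]], "force": 40}}

```text
time: 2.45
tcp_pos: [0.4625, 0.3159, 0.1395]
orientation: [[-0.985, 0.174, 0.002], [0.174, 0.985, 0.002], [-0.001, 0.002, -1.0]]
wrist_force: [-0.8, 0.6, 5.9]
opening: 0.0211
```

```bash
python3 - <<'E'
from h import *
rep([.462,.3145,.137],80)
p,d=eyes.camera('scene'); crop(p[:,:,::-1],'pics/s2.png',300,130,460,320,3)
# arc waypoints, centre (.535,.301) using current tcp as knob, yaw locked to lever
s=state();P=s['tcp_pos'][:2];C=np.array([.535,.301]);v=P-C;print(np.hypot(*v),np.degrees(np.arctan2(v[1],v[0]))%360)
E
```

```text
t 2.45 p [0.4625 0.3159 0.1395] yaw 80.00216524249856 z [ 0.0016  0.0019 -1.    ] F [-0.8247  0.5787  5.8895] T [ 0.1118  0.1504 -0.0089] open 0.02105601641054876
q [-0.7651  0.3971  0.1821  1.6307 -0.0786  1.1185  0.8336]
rz 3.779061070403647e-05
shift in tool (after turn) [ 0.0002 -0.0015  0.0025]
0.07405417020184601 168.41045021102082
```

View pics/s2.png

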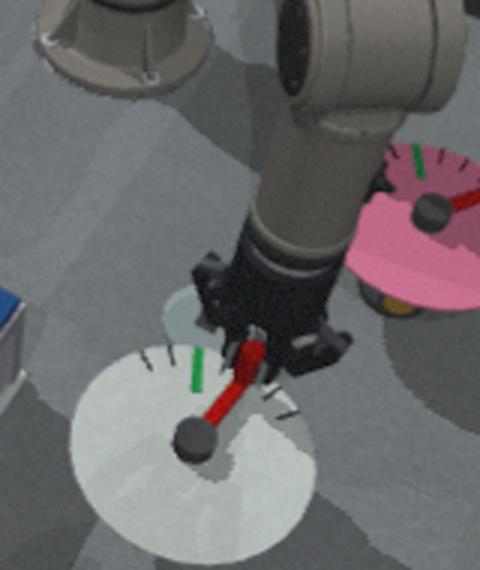

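>>> {"op": "arm_command", "data": {"series": [[[0,0,-0.002,0,0,0,0],[0,-0.0052,0,0,0,-0.07,0],[0,-0.0052,0,0,0,-0.07,0],[0,-0.0052,0,0,0,-0.07,0],[0,-0.0052,0,0,0,-0.07,0],[0,-0.0052,0,0,0,-0.07,0],[0,-0.0052,0,0,0,-0.07,0],[0,-0.0052,0,0,0,-0.07,0],[0,-0.0052,0,0,0,-0.07,0],[0,0,0,0,0,0,0],[0,0,0,0,0,0,0]]]}}

```text
time: 3.6
tcp_pos: [0.4671, 0.2742, 0.1397]
orientation: [[-0.927, -0.376, 0.004], [-0.376, 0.927, 0.001], [-0.004, -0.001, -1.0]]
wrist_force: [5.2, 2.2, -5.0]
opening: 0.0214
```

```bash
python3 - <<'E'
from h import *
rep()
p,d=eyes.camera('scene'); crop(p[:,:,::-1],'pics/s3.png',315,210,415,320,5)
s=state();P=s['tcp_pos'][:2];C=np.array([.535,.301]);v=P-C;print(np.hypot(*v),np.degrees(np.arctan2(v[1],v[0]))%360)
E
```

```text
t 3.6 p [0.4671 0.2742 0.1397] yaw 112.05613958353501 z [ 0.0041  0.001  -1.    ] F [ 5.2177  2.184  -4.9683] T [ 0.5554 -1.1182  0.1653] open 0.021382612232564418
q [-0.633   0.359   0.0906  1.6807 -0.0342  1.0995  1.4229]
0.07297896666654496 201.52266406775715
```

View pics/s3.png

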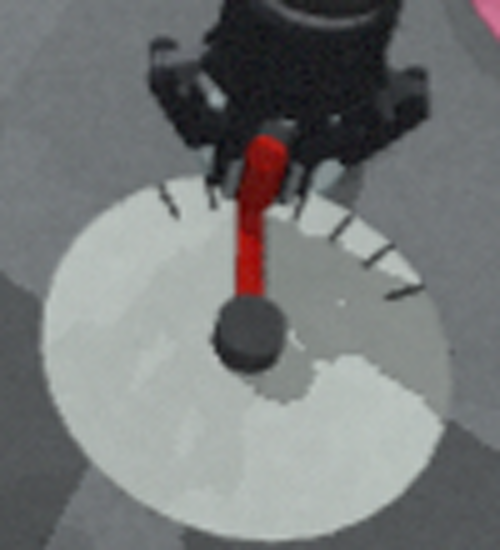

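>>> {"op": "arm_command", "data": {"series": [[[0,0,0,0,0,0,0.06],[0,0,0,0,0,0,0.0854],[0,0,0,0,0,0,0.0854],[0,0,0,0,0,0,0.0854],[0,0,0,0,0,0,0.0854],[0,0,-0.03,0,0,0,0.0854],[0,0,-0.04,0,0,0,0.0854],[0,0,-0.05,0,0,0,0.0854],[0,0,-0.02,0,0,0,0.0854],[0,0,0,0,0,0,0.0854]]]}}

```text
time: 4.65
tcp_pos: [0.4668, 0.2753, 0.2849]
orientation: [[-0.927, -0.376, 0.008], [-0.376, 0.927, 0.005], [-0.009, 0.002, -1.0]]
wrist_force: [-0.7, -0.7, 0.5]
opening: 0.0853
```

```bash
python3 - <<'E'
from h import *
rep([.5138,-.0025,.28],178)
p,d=eyes.camera('scene'); crop(p[:,:,::-1],'pics/s4.png',315,210,415,320,5)
E
```

```text
t 4.65 p [0.4668 0.2753 0.2849] yaw 112.07413051547161 z [ 0.0078  0.0051 -1.    ] F [-0.6511 -0.6958  0.4859] T [ 0.0366 -0.0055  0.0453] open 0.08528365769592186
q [-0.6403  0.2642  0.0986  1.4441 -0.0263  1.4253  1.4146]
rz -1.1506234847450774
shift in tool (after turn) [ 0.276  -0.0566  0.0049]
```

View pics/s4.png

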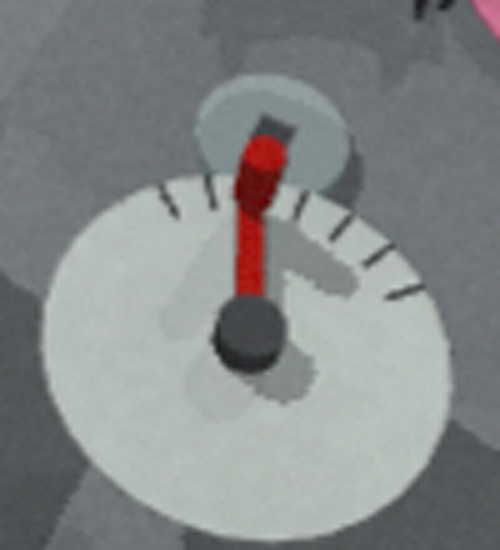

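```bash
python3 - <<'E'
from h import *
p,d=eyes.camera('top'); crop(p[:,:,::-1],'pics/t4.png',145,160,225,240,7)
rep([.5138,-.0025,.28],-2)
q=onz('scene',(266.5)/5-.5+315,(153.5)/5-.5+210,.172);print(q); v=q[:2]-[.535,.301];print(np.hypot(*v),np.degrees(np.arctan2(v[1],v[0]))%360)
E
```

```text
t 4.75 p [0.4646 0.2741 0.2802] yaw 112.07702576539145 z [ 0.  0. -1.] F [-0.4369  0.3667 -0.9217] T [-0.0091  0.0052 -0.0517] open 0.08517379332523933
q [-0.6402  0.2674  0.0984  1.4513 -0.0263  1.4241  1.4146]
rz 1.9910197004884853
shift in tool (after turn) [-0.2747  0.0588  0.0002]
[0.4667 0.2732 0.172 ]
0.0737810928142897 202.14210791285535
```

View pics/t4.png

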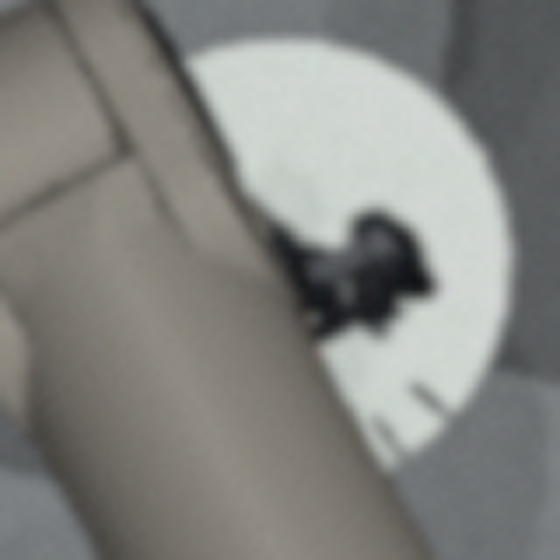

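>>> {"op": "arm_command", "data": {"series": [[[0,0,0,0,0,0.1422,0.0854],[0,0,0,0,0,0.1422,0.0854],[0,0,0,0,0,0.1422,0.0854],[0,0,0,0,0,0.1422,0.0854],[0,0,0,0,0,0.1422,0.0854],[0,0,0,0,0,0.1422,0.0854],[0,0,0,0,0,0.1422,0.0854],[0,0,0,0,0,0.1422,0.0854],[0,0,0,0,0,0.1422,0.0854],[0,0,0,0,0,0.1422,0.0854],[0,0,0,0,0,0.1422,0.0854],[0,0,0,0,0,0.1422,0.0854]]]}}

```text
time: 5.95
tcp_pos: [0.4636, 0.2735, 0.2779]
orientation: [[-0.241, 0.97, -0.004], [0.97, 0.241, -0.003], [-0.002, -0.005, -1.0]]
wrist_force: [0.4, -0.1, -1.1]
opening: 0.0853
```

>>> {"op": "arm_command", "data": {"series": [[[0,0,0,0,0,0.1422,0.0854],[0,0,0,0,0,0.1422,0.0854],[-0.0392,0.0084,0,0,0,0,0.0854],[-0.0392,0.0084,0,0,0,0,0.0854],[-0.0392,0.0084,0,0,0,0,0.0854],[-0.0392,0.0084,0,0,0,0,0.0854],[-0.0392,0.0084,0,0,0,0,0.0854],[-0.0392,0.0084,0,0,0,0,0.0854],[-0.0392,0.0084,0,0,0,0,0.0854],[0,0,0,0,0,0,0.0854],[0,0,0,0,0,0,0.0854],[0,0,0,0,0,0,0.0854]]]}}

```text
time: 7.15
tcp_pos: [0.5133, -0.0006, 0.2789]
orientation: [[0.033, 0.999, -0.003], [0.999, -0.033, 0.001], [0.001, -0.003, -1.0]]
wrist_force: [1.2, 0.0, 0.2]
opening: 0.0856
```

```bash
python3 - <<'E'
from h import *
rep([.5138,-.0025,.166],-2)
p,d=eyes.camera('scene'); crop(p[:,:,::-1],'pics/s5.png',170,100,370,300,3)
p,d=eyes.camera('top'); crop(p[:,:,::-1],'pics/t5.png',145,160,225,240,7)
rep([.5138,-.0025,.166],-2)
E
```

```text
t 7.15 p [ 0.5133 -0.0006  0.2789] yaw -1.8774248677231216 z [-0.003   0.0008 -1.    ] F [1.1516 0.0379 0.2053] T [0.0145 0.0048 0.0226] open 0.08555494567213474
q [-0.4711  0.231   0.5477  1.5343 -0.1216  1.4133  0.0515]
rz 0.0021393396392991025
shift in tool (after turn) [-0.0019  0.0006  0.1129]
t 7.25 p [ 0.5136 -0.0001  0.2794] yaw -1.8011298834894083 z [-0.0018  0.0006 -1.    ] F [-0.4173  0.6956 -0.2662] T [0.0494 0.0163 0.0062] open 0.0853539791994182
q [-0.472   0.2305  0.5475  1.5334 -0.1212  1.4134  0.0516]
rz 0.003470938316934562
shift in tool (after turn) [-0.0023  0.0003  0.1134]
```

View pics/s5.png

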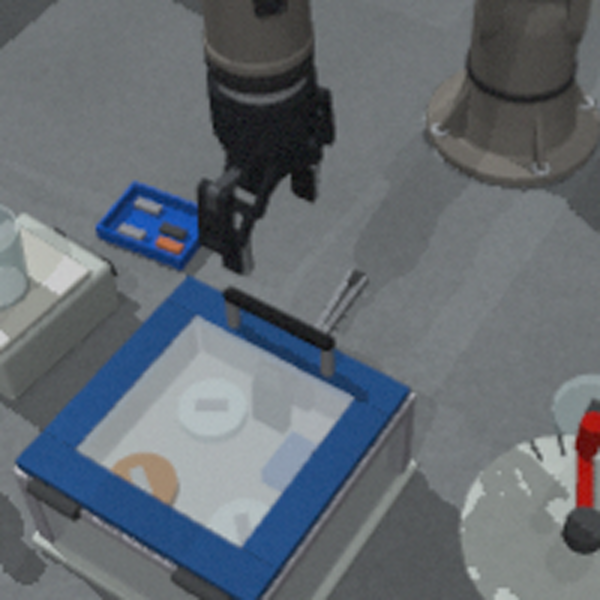

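View pics/t5.png

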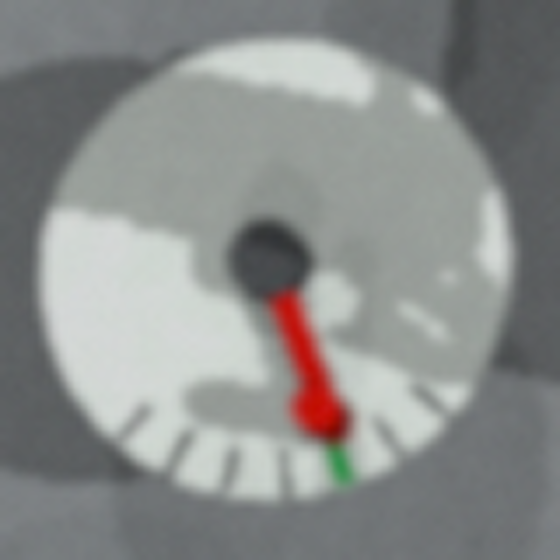

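>>> {"op": "arm_command", "data": {"series": [[[0,0,0.03,0,0,0,0.0854],[-0.002,0,0.03,0,0,0,0.0854],[0,0,0.03,0,0,0,0.0854],[0,0,0.0234,0,0,0,0.0854],[0,0,0,0,0,0,0.0854],[0,0,0,0,0,0,0.0854]]]}}

```text
time: 7.85
tcp_pos: [0.514, -0.0032, 0.1671]
orientation: [[0.033, 0.999, -0.0], [0.999, -0.033, 0.0], [0.0, -0.0, -1.0]]
wrist_force: [0.2, -0.1, 0.4]
opening: 0.0855
```

```bash
python3 - <<'E'
from h import *
rep([.5138,-.0025,.166],-2)
p,d=eyes.camera('scene'); crop(p[:,:,::-1],'pics/s6.png',190,130,310,250,5)
E
```

```text
t 7.85 p [ 0.514  -0.0032  0.1671] yaw -1.8840639635658103 z [-0.0003  0.     -1.    ] F [ 0.1706 -0.069   0.4156] T [-0.0479 -0.0106  0.0538] open 0.08552494164166013
q [-0.4502  0.3071  0.5332  1.7259 -0.1688  1.1547  0.0982]
rz 0.0020234655574887165
shift in tool (after turn) [ 0.0007 -0.0003  0.0011]
```

View pics/s6.png

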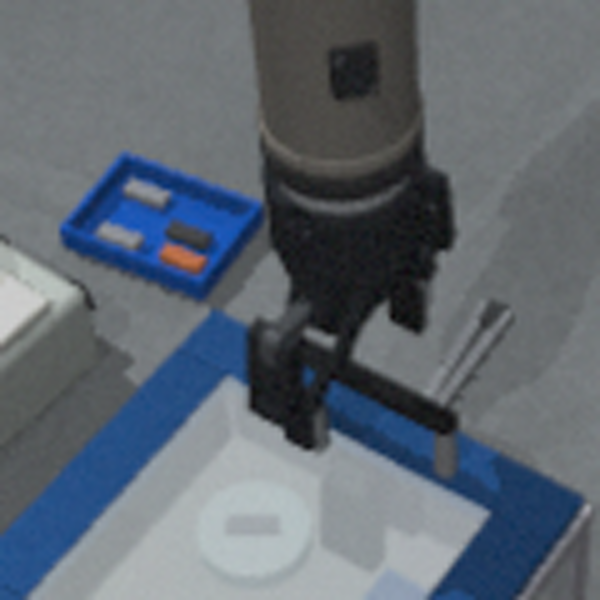

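The open fingers straddle the bar: one at crop (310,420) on the hinge side, the other at (405,300) in front. Closing.

>>> {"op": "arm_command", "data": {"series": [[[0,0,0,0,0,0,0.0],[0,0,0,0,0,0,0.0],[0,0,0,0,0,0,0.0],[0,0,0,0,0,0,0.0],[0,0,0,0,0,0,0.0],[0,0,0,0,0,0,0.0],[0,0,0,0,0,0,0.0],[0,0,0,0,0,0,0.0]]], "force": 80}}

```text
time: 8.7
tcp_pos: [0.5149, -0.0042, 0.1674]
orientation: [[0.035, 0.999, 0.002], [0.999, -0.035, -0.0], [0.0, 0.002, -1.0]]
wrist_force: [2.5, 0.5, 1.8]
opening: 0.0113
```

```bash
python3 - <<'E'
from h import *
rep()
p,d=eyes.camera('scene'); crop(p[:,:,::-1],'pics/s7.png',190,130,310,250,5)
E
```

```text
t 8.7 p [ 0.5149 -0.0042  0.1674] yaw -1.989934030894206 z [ 0.0022 -0.     -1.    ] F [2.541  0.4532 1.7906] T [ 0.0349 -0.4812  0.0367] open 0.011275388893470115
q [-0.449   0.3068  0.5341  1.7256 -0.1692  1.1529  0.0985]
```

View pics/s7.png

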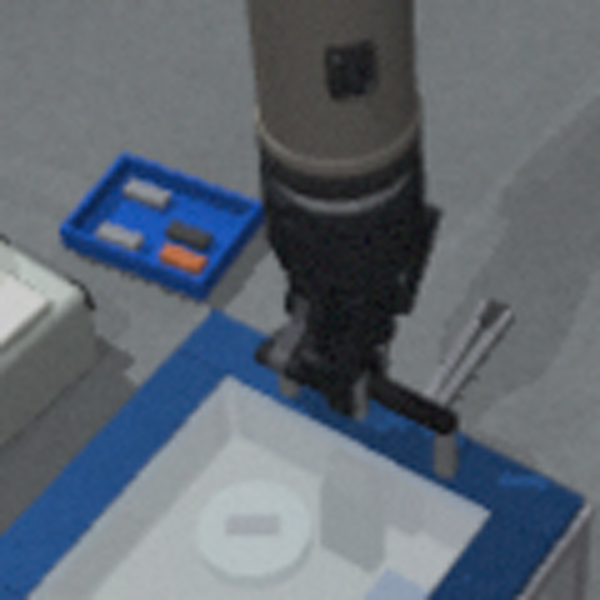

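>>> {"op": "arm_command", "data": {"series": [[[0,0,-0.001,0,0,0,0.0],[0,0,-0.001,0,0,0,0.0],[0,0,-0.001,0,0,0,0.0],[0,0,0,0,0,0,0.0],[0,0,0,0,0,0,0.0]]]}}

```text
time: 9.25
tcp_pos: [0.5148, -0.0042, 0.1676]
orientation: [[0.035, 0.999, 0.001], [0.999, -0.035, -0.002], [-0.001, 0.001, -1.0]]
wrist_force: [8.8, -1.3, -13.8]
opening: 0.0114
```

>>> {"op": "arm_command", "data": {"series": [[[0,0,-0.0005,0,0,0,0.0],[0,0,-0.0005,0,0,0,0.0],[0,0,-0.0005,0,0,0,0.0],[0,0,-0.0005,0,0,0,0.0],[0,0,0,0,0,0,0.0]]]}}

```text
time: 9.75
tcp_pos: [0.5148, -0.0043, 0.1677]
orientation: [[0.035, 0.999, 0.001], [0.999, -0.035, -0.003], [-0.002, 0.001, -1.0]]
wrist_force: [12.4, -0.7, -23.2]
opening: 0.0114
```

>>> {"op": "arm_command", "data": {"series": [[[0,0.001,0,0,0,0,0.0],[0,0.001,0,0,0,0,0.0],[0,0,-0.0003,0,0,0,0.0],[0,0,0,0,0,0,0.0]]]}}

```text
time: 10.15
tcp_pos: [0.5148, -0.0042, 0.1676]
orientation: [[0.035, 0.999, -0.004], [0.999, -0.035, -0.002], [-0.002, -0.004, -1.0]]
wrist_force: [9.3, -0.2, -20.3]
opening: 0.0111
```

>>> {"op": "arm_command", "data": {"series": [[[0,0.001,0,0,0,0,0.0],[0,0.001,-0.0005,0,0,0,0.0],[0,0,-0.0005,0,0,0,0.0],[0,0,-0.0005,0,0,0,0.0],[0,0,0,0,0,0,0.0]]]}}

```text
time: 10.65
tcp_pos: [0.515, -0.0042, 0.1689]
orientation: [[0.035, 0.999, -0.008], [0.999, -0.035, -0.002], [-0.002, -0.008, -1.0]]
wrist_force: [4.9, -0.7, -20.6]
opening: 0.0114
```

>>> {"op": "arm_command", "data": {"series": [[[0,0,-0.0005,0,0,0,0.0],[0,0,-0.0005,0,0,0,0.0],[0,0,0,0,0,0,0.0],[0,0,0,0,0,0,0.0]]]}}

```text
time: 11.05
tcp_pos: [0.5156, -0.0042, 0.1709]
orientation: [[0.035, 0.999, -0.007], [0.999, -0.035, -0.001], [-0.001, -0.007, -1.0]]
wrist_force: [5.3, -0.2, -18.2]
opening: 0.0112
```

>>> {"op": "arm_command", "data": {"series": [[[0,0.0004,-0.001,0.008,0,0,0.0],[0,0.0004,-0.001,0.008,0,0,0.0],[0,0.0004,-0.001,0.008,0,0,0.0],[0,0.0004,-0.001,0.008,0,0,0.0],[0,0.0004,-0.0015,0.008,0,0,0.0],[0,0.0004,-0.0015,0.008,0,0,0.0],[0,0.0004,-0.0015,0.008,0,0,0.0],[0,0.0004,-0.0015,0.008,0,0,0.0],[0,0,0,0,0,0,0.0]]]}}

```text
time: 11.95
tcp_pos: [0.5189, -0.0043, 0.1851]
orientation: [[0.035, 0.997, -0.07], [0.999, -0.035, 0.003], [0.001, -0.07, -0.998]]
wrist_force: [-7.1, 0.9, -3.9]
opening: 0.0113
```

>>> {"op": "arm_command", "data": {"series": [[[0,0,-0.0015,0.008,0,0,0.0],[0,0,-0.0015,0.008,0,0,0.0],[0,0,-0.0015,0.008,0,0,0.0],[0,0,-0.0015,0.008,0,0,0.0],[0,0,-0.0015,0.008,0,0,0.0],[0,0,-0.0015,0.008,0,0,0.0],[0,0,0,0,0,0,0.0],[0,0,0,0,0,0,0.0],[0,0,0,0,0,0,0.0]]]}}

```text
time: 12.85
tcp_pos: [0.5214, -0.0044, 0.1941]
orientation: [[0.035, 0.993, -0.114], [0.999, -0.035, 0.004], [0.0, -0.114, -0.994]]
wrist_force: [-5.6, -0.1, -4.0]
opening: 0.0114
```

```bash
python3 - <<'E'
from h import *
rep()
p,d=eyes.camera('scene'); crop(p[:,:,::-1],'pics/s8.png',170,130,320,320,3)
cv2.imwrite('pics/s8f.png',p[:,:,::-1])
rep()
s=state(); g=s['tcp_pos']-.019*s['orientation'][:,2]; print('grasp rise',g[2]-(.1676+.019))
E
```

```text
t 12.85 p [ 0.5214 -0.0044  0.1941] yaw -1.9908390087392442 z [-0.1137  0.0043 -0.9935] F [-5.6084 -0.0547 -4.0306] T [-0.0378  1.0343 -0.0008] open 0.011442789329490565
q [-0.4085  0.3899  0.5331  1.556  -0.1911  1.365   0.1179]
t 12.9 p [ 0.5214 -0.0044  0.1941] yaw -1.986458330879468 z [-0.1137  0.0042 -0.9935] F [-5.7286 -0.1846 -4.9699] T [-0.0474  1.0531 -0.015 ] open 0.011505060231602485
q [-0.4085  0.3899  0.533   1.5561 -0.1911  1.365   0.1179]
grasp rise 0.026377101752992682
```

View pics/s8.png

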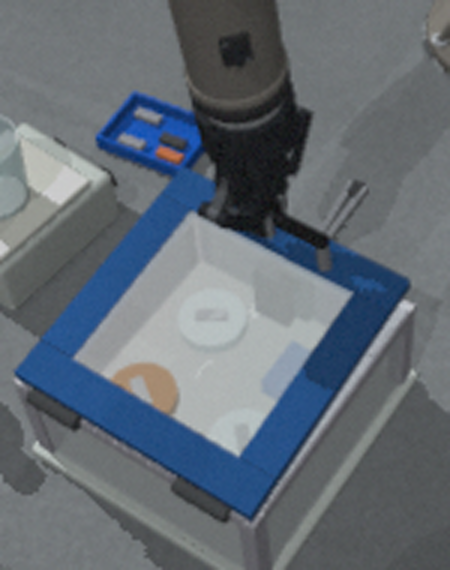

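View pics/s8f.png

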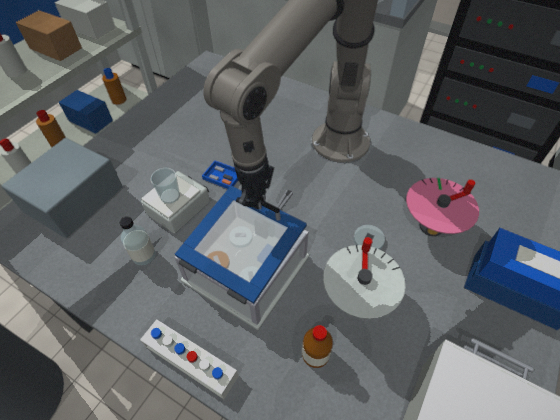

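```bash
python3 - <<'E'
from h import *
a=np.radians(-1.9);X=np.array([np.cos(a),np.sin(a),0]);Y=np.array([-np.sin(a),np.cos(a),0])
h=np.array([.6088,-.0063,.13])+.12*X
for t in (0,.083,.125,.167):
    P=[h+X*(-.24*np.cos(t)+.014*np.sin(t))+Y*s*.12+np.array([0,0,.24*np.sin(t)+.014*np.cos(t)]) for s in (1,-1)]
    print(t,(proj('scene',P)-[170,130])*3)
rep()
E
```

```text
0 [[408.8866 294.6416]
 [185.96   182.5406]]
0.083 [[408.6979 282.7913]
 [182.3898 169.8499]]
0.125 [[408.2221 277.2096]
 [180.1369 163.7757]]
0.167 [[407.4825 271.926 ]
 [177.5784 157.9533]]
t 12.9 p [ 0.5214 -0.0044  0.1941] yaw -1.986458330879468 z [-0.1137  0.0042 -0.9935] F [-5.7286 -0.1846 -4.9699] T [-0.0474  1.0531 -0.015 ] open 0.011505060231602485
q [-0.4085  0.3899  0.533   1.5561 -0.1911  1.365   0.1179]
```

```bash
python3 - <<'E'
from h import *
a=cv2.imread('pics/scene0.png'); b=cv2.imread('pics/s8f.png')
o=[]
for im in (a,b):
    o.append(np.hstack([cv2.resize(im[170:210,215:255],None,fx=9,fy=9,interpolation=cv2.INTER_CUBIC),cv2.resize(im[205:245,285:325],None,fx=9,fy=9,interpolation=cv2.INTER_CUBIC)]))
cv2.imwrite('pics/cmp.png',cv2.resize(np.vstack(o),(600,600)))
E
```

```text
(no output)
```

View pics/cmp.png

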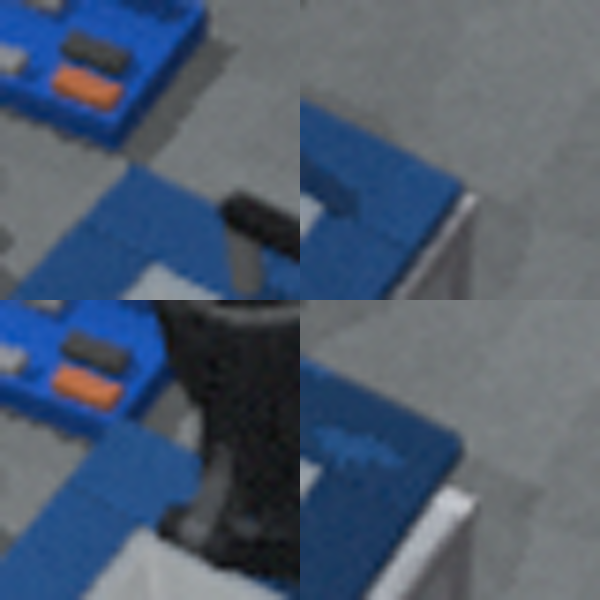

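>>> {"op": "arm_command", "data": {"series": [[[0,0,0,0,0,0,0.0],[0,0,0,0,0,0,0.0],[0,0,0,0,0,0,0.0],[0,0,0,0,0,0,0.0],[0,0,0,0,0,0,0.0]]]}}

```text
time: 13.4
tcp_pos: [0.5214, -0.0044, 0.1941]
orientation: [[0.035, 0.993, -0.114], [0.999, -0.034, 0.004], [0.0, -0.114, -0.994]]
wrist_force: [-4.3, -0.4, -4.0]
opening: 0.0114
```

```bash
python3 - <<'E'
from h import *
rep(); print(state()['joint_vel'])
robot.job_done(); rep()
E
```

```text
t 13.4 p [ 0.5214 -0.0044  0.1941] yaw -1.988672891432045 z [-0.1136  0.0043 -0.9935] F [-4.3456 -0.3977 -3.9869] T [-0.0363  1.0312 -0.0197] open 0.011389866346025627
q [-0.4085  0.3898  0.533   1.5561 -0.191   1.3649  0.1178]
[ 0.0013 -0.0012  0.001  -0.0008 -0.0001 -0.0008  0.0027]
the job is handed in; nothing more can be done
the job is handed in; nothing more can be done
```

I turned the vent lever to the green 60° mark and left it there. I then worked the lid off its gasket in small steps and handed the job in with the gripper still holding the handle, lid ajar, at 13.4 s.

- **Lever:** the last close-up picture shows it lying over the green mark. I measured about 61–62° against the 60° mark, with ±6° allowed.
- **Lid:** the handle had risen 26.4 mm, which puts the lid at about 0.125 rad, or 30 mm open at the front edge. The front corners in the pictures agree, giving about 0.11 to 0.13 rad. It came free at about 20 N without jumping.
- **Hold:** the arm was still, the fingers were gripping the bar at 11.4 mm, and the wrist felt a steady pull of about 4 N.
- **Bystanders:** nothing loose appears to have moved in the last overall picture. I checked that by eye and did not measure it.
- **Mismatch:** the finger opening read 11.4 mm on a 14 mm bar. I put this down to the pads compressing under the 80 N grip.

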